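Pump the ratchet turntable until the lock plate is under the punch

TASK

Take the upright wooden handle of the ratchet turntable and pump it from side to side between its stops, each full stroke turning the table one tooth, until the square lock plate stands under the punch. Work the table only with its handle, do not push it round by hand, and let go when the plate is there.

Things in the scene. Friction and masses are not known exactly. Their poses are not given: they have to be found in the camera images.
- lever_grip (a point): Grip point of the pump handle: an upright round wooden handle 25 mm thick, from 30 to 127 mm above the bench, on the end of a flat steel lever that reaches out from under the turntable towards the robot. The point is on the handle's axis, 100 mm above the bench, 155 mm from the turntable's axis. The similar handle on the leaning bar of the grey shear at the left is not this one.
- pump_lever (a joint): Lever angle about the turntable's axis, counter-clockwise from above: 0 at the left stop (seen from the robot), 0.558 at the right one. Going to 0.558 its pawl pushes the table; going back to 0 the table stays. It catches the next tooth only once back below 0.10. No spring; it stays where left; 2 to 5 N moves it.
- turntable: Dark iron turntable, 201 mm across its 16 teeth (22.5 degrees each). Origin: on its vertical axis at bench level; x axis towards the lock plate. Top face 50 mm up, with the square plate and three round rosettes. Turns counter-clockwise only. It may start between teeth: the first stroke can differ; after each stroke to 0.558 the plate is a whole number of teeth from the punch. Starts 2 to 5 short.
- lock_plate (a point): Middle of the upper face of the square iron lock plate (44 x 44 x 8 mm, a keyhole in its middle, a rivet in each corner) fixed on the turntable, 60 mm from its axis, 58 mm above the bench.
- punch_tip (a point): Lower end of the fixed upright punch, a steel pin 10 mm thick, 60 mm from the turntable's axis, 75 mm above the bench. It hangs from an iron arm (top 154 mm above the bench) on a post at the turntable's left.

How it is judged:
By the outcome, as a careful person would: the job done as asked, in the order asked, and still so for the second after the job is handed in, with the robot touching nothing.
It also fails if it takes over 54 s, if anything falls off the work surface, if the arm or the gripper's body presses on something with over 40 N, if the wrist force passes 120 N, or if a joint passes its speed limit or range.

ROBOT

A 6-joint arm with a two-finger parallel gripper is mounted at the origin on the work surface. World frame = base frame: x ahead of the robot, y to its left, z up, the work surface at z = 0. Lengths are in m, angles in rad, forces in N, time in s.
With the tool pointing down it reaches from about 0.425 to 0.95 m from the base axis. Payload 3.5 kg.
Tool frame: the origin (TCP) lies at the very end of the fingers, on their centre line; the grasp point (between the pads) lies 19 mm behind it; z points along the fingers, y is the direction in which the jaws open and shut (so a half turn about z gives the same grasp; the last joint's range is limited). The gripper opens to 85 mm and grips with 20 to 120 N. Pads are 22 mm wide; open, the fingers measure 114 mm over their backs; the gripper's body (76 mm by 85 mm) begins 54 mm behind the grasp point. The pads swing forward as they close: fully open they stand 13 mm farther back than shut.
Start: joints at [-1.446, 0.286, 1.577, -0, 1.279, -0.15], TCP at [0.183, -0.65, 0.207] pointing down, gripper open.
Joint ranges: [-2.77, 2.77], [-0.9, 2.22], [0.21, 2.48], [-1.53, 4.67], [0.24, 2.81], [-2.84, 2.84]. Speed limits (rad/s): [2.79, 2.79, 3.14, 3.14, 3.14, 3.14].

INTERFACE

Orientations are given as a unit quaternion [x, y, z, w].
In Python, from plant import get_state, read_camera, sign_off gives the robot as it stands.
- The arm moves only by the tool step_arm, never from a script. Its argument "targets" is a list that holds one entry, the list of rows, each a list of 5 numbers: the opening, from 0 (shut) to 1 (fully open), then the shift along the tool's x, y, z each as a share of 4 cm, from -1 to 1, then the turn about the tool's z as a share of 5 degrees, from -1 to 1. A call has 1 to 10 rows; each row shifts and turns the commanded pose from where the row before left it, along the tool's axes as they then stand; what a row does not reach is not made up. A row lasts 1/12 s, in which the tool goes at most 41.7 mm and 7.16 degrees, less where a joint would pass 70% of its speed; a pose out of reach is approached as far as the arm can. A call with a number of a shift or a turn outside -1 to 1 is refused whole. A call with a gripper value outside its range is refused whole. The fingers move at their own pace and stop on an object; "squeeze" is the grip in N (left out, the last holds). Time passes only in rows, so rows that do not move let the fingers close. It gives the time, the measured TCP pose, the force and the opening at its end, in the units of the state.
- get_state(): the state, without advancing time (a new reading comes with each control period).
- read_camera(name): name is "scene" or "top" or "wrist"; returns a dict with "pixels" (480x640x3 uint8, red, green, blue), "range_z" (480x640 float32, m along the optical axis (not along the pixel's ray), 0 where there is no reading), "mtx" (3x3 intrinsics, pixels), "rvec" (rotation vector, rad) and "tvec" (3), from world to camera coordinates, as OpenCV has them. Camera axes: x right, y down, z forward; pixel columns grow to the right and rows downward; lengths in m; the calibration is good to about 2 mm. A picture is of the moment at which its call begins.
- sign_off(): hands the job in, once; it reports no verdict.
The state is a dict: "time": time; "qpos": joint angles; "dq": joint speeds; "joint_efforts": joint torques, N m; "eef_pos": TCP position; "tcp_rot": TCP orientation; "contact_force": force on the tool from outside, world axes, zero at the start; "wrist_torque": the same for the moment, N m; "opening": opening from 0.0 (shut) to 1.0 (fully open).
Only numpy, scipy, OpenCV 4.12 (cv2) and the standard library are available. Lean on these libraries where they do the work, as an engineer would, in place of code of your own. Each camera call takes 0.05 s, during which the arm holds its last target.

## Working session

There is one attempt and no reset: what is moved stays moved. The work goes in short steps, Python scripts to look and compute and a tool call to move; the robot and the scene stay as the last step left them, time stands still between calls to the robot, and variables do not carry over. Pictures are saved under pics/ and viewed, and the job is handed in when it is done.

Besides the shell and the picture viewer there is one more tool, called after "Request:" as name([rows], argument=value, ...), one row to a line, values as JSON. step_arm: Moves the arm, as the interface text tells. Shift numbers are shares of 4 cm and turn numbers shares of 5 degrees, none past 1 either way. Its arguments: {"type":"object","properties":{"targets":{"type":"array"},"squeeze":{"type":"number"}},"required":["targets"]}

```bash
mkdir -p pics
cat > h.py <<'E'
import numpy as np,cv2
from plant import *
def snap(n,f):
    d=read_camera(n); cv2.imwrite('pics/'+f,cv2.cvtColor(d['pixels'],cv2.COLOR_RGB2BGR)); np.savez('pics/'+f+'.npz',**d); return d
def world(d):
    K=d['mtx'];z=d['range_z'];v,u=np.mgrid[:480,:640]
    P=np.stack([(u-K[0,2])/K[0,0]*z,(v-K[1,2])/K[1,1]*z,z],-1)
    R=cv2.Rodrigues(np.array(d['rvec'],float))[0]
    W=(P-np.array(d['tvec']).ravel())@R; W[z==0]=np.nan; return W
E
python3 - <<'E'
from h import *
snap('scene','s1.png');snap('top','t1.png');print(get_state())
E
```

```text
{'time': 0.1, 'qpos': array([-1.44600993e+00,  2.87143729e-01,  1.57803231e+00,  6.61461119e-06,
        1.27863924e+00, -1.49985609e-01]), 'dq': array([ 0.00227389, -0.00098221, -0.00322498,  0.00181918,  0.00078654,
       -0.00036074]), 'joint_efforts': array([ 7.39470925e-04, -4.07296300e+01, -2.93699276e+01, -1.56587103e-04,
        3.39749706e-03,  3.32050845e-06]), 'eef_pos': array([ 0.18310282, -0.64900787,  0.20564021]), 'tcp_rot': array([ 9.90576897e-01,  1.36953188e-01,  1.71675723e-05, -1.11118419e-03]), 'contact_force': array([0.09404234, 0.2522643 , 0.19711038]), 'wrist_torque': array([-0.0228106 , -0.00222838,  0.00282686]), 'opening': 0.998142569331405}
```

View pics/s1.png

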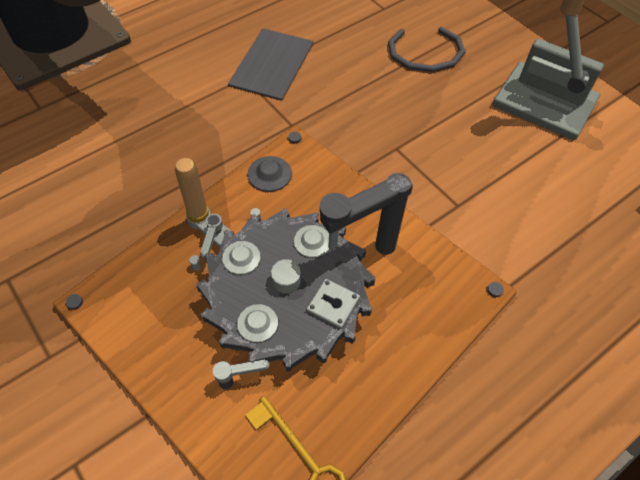

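View pics/t1.png

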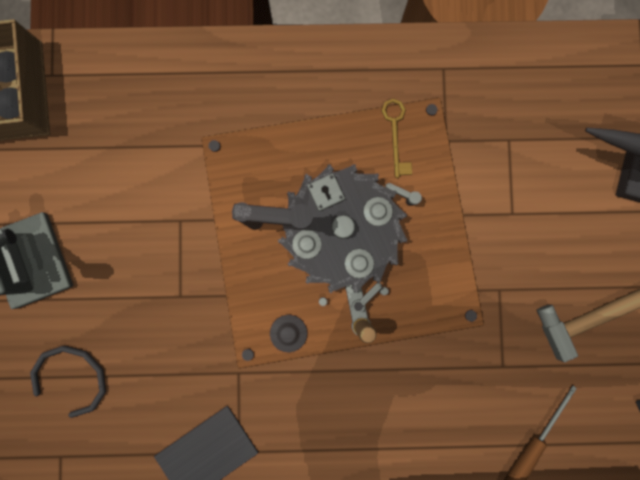

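The scene picture shows the handle (190,165), hub (285,275), plate (333,302) and punch arm head (335,208). In the top picture they are at: handle (367,331), hub (344,226), plate (326,192), arm head about (300,214) and post (243,212).

```bash
cat > m.py <<'E'
from h import *
def ld(f): return dict(np.load('pics/'+f+'.npz'))
def px2z(d,u,v,z):
    K=d['mtx'];R=cv2.Rodrigues(d['rvec'].astype(float))[0];t=d['tvec'].ravel()
    r=R.T@np.linalg.inv(K)@np.array([u,v,1.]);c=-R.T@t
    return c+r*(z-c[2])/r[2]
E
python3 - <<'E'
from m import *
t=ld('t1.png');W=world(t);s=ld('s1.png');S=world(s)
for n,p in dict(hub=(344,226),plate=(326,192),handle=(367,331),arm=(300,214),post=(243,212),r1=(378,210),r2=(359,263),r3=(307,244)).items(): print('top',n,W[p[1],p[0]].round(4))
for n,p in dict(hub=(286,270),plate=(333,302),handle=(185,164),arm=(335,200)).items(): print('scene',n,S[p[1],p[0]].round(4))
for nm,X in(('t',W),('s',S)):
  m=(X[...,2]>.035)&(X[...,2]<.135)&(X[...,0]>.35)&(X[...,0]<.6)&(abs(X[...,1])<.25)
  hs=(X[...,2]>.118)&(X[...,2]<.135)
  n,l,st,c=cv2.connectedComponentsWithStats(hs.astype(np.uint8))
  for i in range(1,n):
    if st[i,4]>30: print(nm,st[i],np.nanmean(X[l==i],0).round(4),np.nanmin(X[l==i],0).round(3),np.nanmax(X[l==i],0).round(3))
  arm=(X[...,2]>.14)&(X[...,2]<.16)&(X[...,0]>.3)
  n,l,st,c=cv2.connectedComponentsWithStats(arm.astype(np.uint8))
  for i in range(1,n):
    if st[i,4]>30: print(nm,'arm',st[i],np.nanmean(X[l==i],0).round(4),np.nanmin(X[l==i],0).round(3),np.nanmax(X[l==i],0).round(3))
# table circle: top face z ~50
m=((W[...,2]>.046)&(W[...,2]<.054)).astype(np.uint8)
n,l,st,c=cv2.connectedComponentsWithStats(m);i=1+st[1:,4].argmax()
pts=W[l==i][:,:2].astype(np.float32); print('tablecircle',cv2.minEnclosingCircle(pts),st[i])
img=cv2.imread('pics/t1.png')[130:360,180:470];cv2.imwrite('pics/t1z.png',cv2.resize(img,None,fx=2.6,fy=2.6,interpolation=cv2.INTER_CUBIC))
E
```

```text
top hub [0.6231 0.0229 0.0732]
top plate [0.6768 0.0481 0.0601]
top handle [ 0.4749 -0.0016  0.1241]
top arm [0.6321 0.0847 0.1537]
top post [0.638  0.1611 0.1409]
top r1 [ 0.647  -0.0294  0.065 ]
top r2 [0.568  0.0011 0.0618]
top r3 [0.5982 0.0785 0.0625]
scene hub [0.6202 0.0264 0.0726]
scene plate [0.6776 0.0476 0.0612]
scene handle [ 0.4705 -0.002   0.1286]
scene arm [0.6229 0.0883 0.1548]
t [359 325  17  18 231] [ 0.4716 -0.0013  0.1251] [ 0.46  -0.013  0.118] [0.482 0.009 0.13 ]
t arm [ 232  202   81   27 1123] [0.6332 0.1155 0.1469] [0.614 0.069 0.14 ] [0.652 0.176 0.158]
s [568  34  13  16 149] [0.5913 0.5131 0.1264] [0.582 0.508 0.118] [0.599 0.523 0.135]
s [176 158  21  20 331] [ 0.4721 -0.0033  0.1251] [ 0.459 -0.014  0.118] [0.481 0.009 0.13 ]
s [320 190  92  43 481] [0.6421 0.1197 0.1293] [0.618 0.071 0.118] [0.651 0.174 0.135]
s arm [566  15  13  18 189] [0.5805 0.5093 0.1498] [0.571 0.503 0.14 ] [0.589 0.519 0.16 ]
s arm [ 320  173   93   53 1913] [0.6331 0.1153 0.147 ] [0.612 0.068 0.14 ] [0.65  0.177 0.158]
tablecircle ((0.6136819124221802, 0.007699352223426104), 0.1201481819152832) [ 278  164  143  149 8510]
```

View pics/t1z.png

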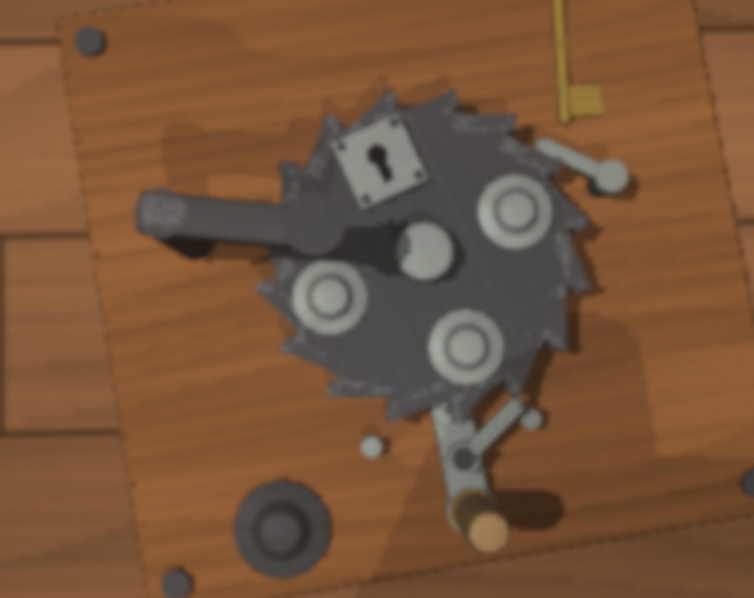

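Run:
```python
from m import *
t=ld('t1.png');s=ld('s1.png')
f=lambda a,b:(180+a/2.6,130+b/2.6)
ax=np.array([.6225,.0245])
for n,p,z in (('head',f(318,229),.154),('pegL',f(373,447),.035),('pegR',f(532,420),.035),('pawlpivot',f(463,458),.04),('handle',f(488,533),.127)):
    w=px2z(t,*p,z)[:2];d=w-ax;print(n,w.round(4),np.hypot(*d).round(4),np.degrees(np.arctan2(d[1],d[0])).round(1))
for n,p,z in (('head',(336,200),.154),('pegL',(255,213),.035),('pegR',(195,262),.035),('handle',(185,165),.127)):
    w=px2z(s,*p,z)[:2];d=w-ax;print('s',n,w.round(4),np.hypot(*d).round(4),np.degrees(np.arctan2(d[1],d[0])).round(1))
img=cv2.imread('pics/s1.png')[130:400,150:430];cv2.imwrite('pics/s1z.png',cv2.resize(img,None,fx=2.2,fy=2.2,interpolation=cv2.INTER_CUBIC))
```

```text
head [0.6266 0.0818] 0.0575 85.9
pegL [0.5093 0.0554] 0.1173 164.7
pegR [ 0.5232 -0.04  ] 0.1184 -147.0
pawlpivot [0.502  0.0023] 0.1225 -169.6
handle [ 0.47   -0.0021] 0.1548 -170.1
s head [0.623  0.0895] 0.065 89.5
s pegL [0.5132 0.0543] 0.1133 164.8
s pegR [ 0.5295 -0.0418] 0.1142 -144.5
s handle [ 0.4704 -0.0023] 0.1544 -170.0
```

View pics/s1z.png

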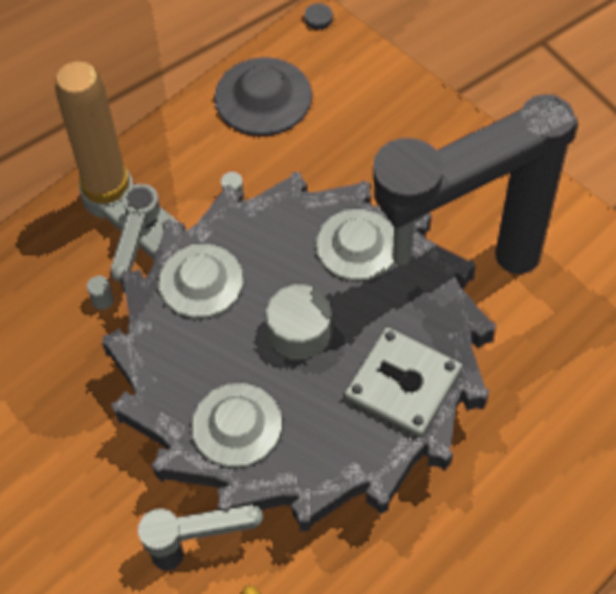

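Everything agrees with the given sizes: axis ≈ (0.6225, 0.0245), handle (0.470, −0.002) at 154 mm radius, plate 60 mm out at 24°, punch at about 86° (≈2.75 teeth), lever roughly mid-range. Approaching by way of a point farther out.

Request:
step_arm([
  [[1, 0.74, -0.62, 0, 0], [1, 0.74, -0.62, 0, 0], [1, 0.74, -0.62, 0, 0], [1, 0.74, -0.62, 0, 0], [1, 0.74, -0.62, 0, 0], [1, 0.74, -0.62, 0, 0], [1, 0.74, -0.62, 0, 0], [1, 0.74, -0.62, 0, 0], [1, 0.74, -0.62, 0, 0], [1, 0.74, -0.62, 0, 0]],
], squeeze=30)

```text
time: 0.93
eef_pos: [0.4013, -0.3287, 0.2065]
tcp_rot: [0.991, 0.137, -0.0, -0.0]
contact_force: [1.4, -0.5, -0.8]
opening: 1.004
```

Request:
step_arm([
  [[1, 0.43, -0.82, 0, 0], [1, 0.43, -0.82, 0, 0], [1, 0.43, -0.82, 0, 0], [1, 0.43, -0.82, 0, 0], [1, 0.43, -0.82, 0, 0], [1, 0.43, -0.82, 0, 0], [1, 0.43, -0.82, 0, 0], [1, 0.43, -0.82, 0, 0], [1, 0.43, -0.82, 0, 0.6], [1, 0, 0, 0, 0.6]],
])

```text
time: 1.77
eef_pos: [0.4696, 0.0009, 0.2066]
tcp_rot: [0.996, 0.087, 0.0, -0.001]
contact_force: [-0.3, -1.4, -0.9]
opening: 1.0
```

Run:
```python
from h import *
d=snap('wrist','w1.png');W=world(d)
print(get_state()['eef_pos'],get_state()['tcp_rot'])
m=(W[...,2]>.112)&(W[...,2]<.135)&(W[...,0]>.42)&(W[...,0]<.52)
print(m.sum(),np.nanmean(W[m],0))
```

```text
[ 0.46941673 -0.00138498  0.20647461] [ 9.96324092e-01  8.56623128e-02 -3.69982588e-04 -3.67856829e-04]
832 [ 0.47317394 -0.0019214   0.12212374]
```

View pics/w1.png

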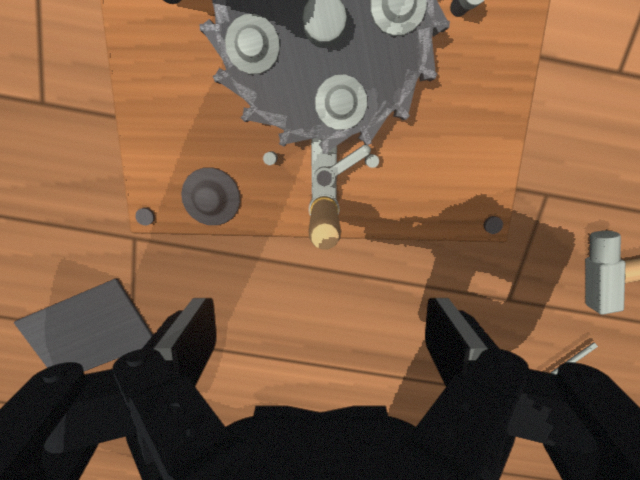

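The wrist picture shows the handle top at (325,235), centred between the jaws (fingers at x≈200 and 440). Now I go down and close.

Request:
step_arm([
  [[1, 0, 0, 0.8, 0], [1, 0, 0, 0.8, 0], [1, 0, 0, 0.8, 0], [1, 0, 0, 0.7, 0], [0, 0, 0, 0, 0], [0, 0, 0, 0, 0], [0, 0, 0, 0, 0], [0, 0, 0, 0, 0], [0, 0, 0, 0, 0], [0, 0, 0, 0, 0]],
], squeeze=30)

```text
time: 2.65
eef_pos: [0.4714, -0.0049, 0.0855]
tcp_rot: [0.996, 0.085, 0.002, 0.001]
contact_force: [-1.1, -0.3, 6.8]
opening: 0.264
```

Request:
step_arm([
  [[0, 0.005, -0.2, 0, 0.6], [0, 0.005, -0.2, 0, 0.6], [0, 0.005, -0.2, 0, 0.6], [0, 0.005, -0.2, 0, 0.6], [0, 0, 0, 0, 0], [0, 0, 0, 0, 0]],
])

```text
time: 3.15
eef_pos: [0.4684, 0.0277, 0.0855]
tcp_rot: [1.0, -0.019, 0.001, 0.0]
contact_force: [-4.3, 0.5, 8.8]
opening: 0.269
```

Request:
step_arm([
  [[0, 0.002, -0.135, 0, 0.4], [0, 0.002, -0.135, 0, 0.4], [0, 0.002, -0.1, 0, 0.2], [0, 0, 0, 0, 0], [0, 0, 0, 0, 0]],
])

```text
time: 3.57
eef_pos: [0.4693, 0.0421, 0.0855]
tcp_rot: [0.998, -0.063, 0.0, 0.0]
contact_force: [-5.4, 0.2, 9.0]
opening: 0.268
```

Request:
step_arm([
  [[0, 0, -0.07, 0, 0], [0, 0, -0.07, 0, 0], [0, 0, 0, 0, 0]],
])

```text
time: 3.82
eef_pos: [0.4696, 0.0451, 0.0854]
tcp_rot: [0.998, -0.063, -0.0, 0.003]
contact_force: [-6.2, -8.5, 10.4]
opening: 0.27
```

Request:
step_arm([
  [[0, 0.006, 0.25, 0, -0.68], [0, 0.006, 0.23, 0, -0.68], [0, 0.006, 0.23, 0, -0.68], [0, 0.006, 0.23, 0, -0.68], [0, 0.006, 0.23, 0, -0.68], [0, 0.006, 0.23, 0, -0.68], [0, 0.006, 0.23, 0, -0.68], [0, 0.006, 0.23, 0, -0.68], [0, 0.006, 0.23, 0, -0.68], [0, 0, 0, 0, 0]],
])

```text
time: 4.65
eef_pos: [0.4814, -0.0369, 0.0855]
tcp_rot: [0.979, 0.203, -0.0, 0.002]
contact_force: [-4.8, -3.9, 9.2]
opening: 0.264
```

Request:
step_arm([
  [[0, 0, 0.07, 0, -0.2], [0, 0, 0.07, 0, 0], [0, 0, 0.07, 0, 0], [0, 0, 0, 0, 0]],
])

```text
time: 4.98
eef_pos: [0.4822, -0.0389, 0.0853]
tcp_rot: [0.978, 0.21, -0.002, -0.005]
contact_force: [-11.6, 10.7, 17.1]
opening: 0.268
```

Run:
```python
from h import *
d=snap('top','t2.png');W=world(d)
img=cv2.imread('pics/t2.png')[130:360,180:470];cv2.imwrite('pics/t2z.png',cv2.resize(img,None,fx=2.6,fy=2.6,interpolation=cv2.INTER_CUBIC))
print(get_state())
```

```text
{'time': 5.0333, 'qpos': array([-0.29366919,  0.00648389,  2.12999678,  0.00631689,  1.01348339,
        0.85104937]), 'dq': array([ 0.00546435, -0.00225739,  0.00315165, -0.00711349, -0.00513873,
        0.00236155]), 'joint_efforts': array([ -4.60236266, -19.5636034 , -25.29408932,  -1.50455005,
        -3.20248201,  -0.20987422]), 'eef_pos': array([ 0.48224716, -0.03889202,  0.08535684]), 'tcp_rot': array([ 0.97773505,  0.20978444, -0.00236228, -0.00436886]), 'contact_force': array([-10.12145202,  11.12274914,  15.91116737]), 'wrist_torque': array([ 1.75460859,  1.74458994, -0.19134809]), 'opening': 0.2700453077173085}
```

View pics/t2z.png

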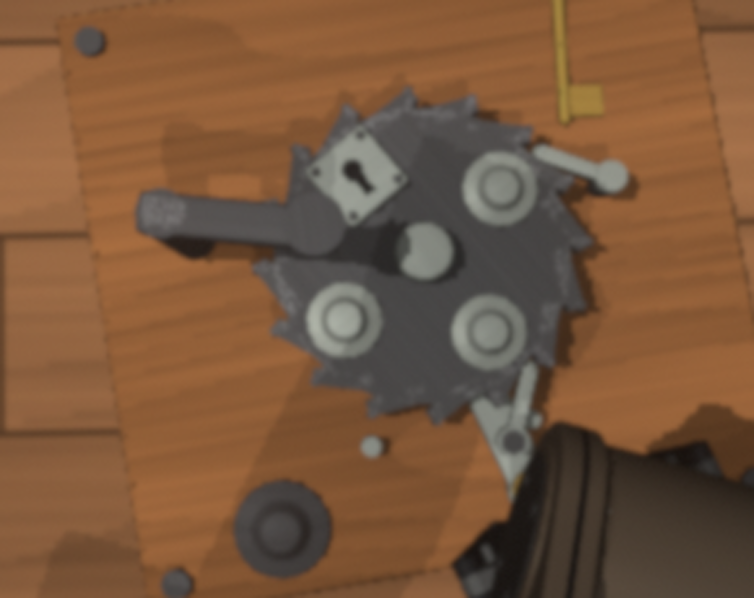

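```bash
cat >> m.py <<'E'
def ang(f,pl,ros,off=(180,130),s=2.6):
    t=ld(f);ax=np.array([.6225,.0245]);g=lambda a,b:(off[0]+a/s,off[1]+b/s)
    for p,z in [(pl,.058)]+[(r,.066) for r in ros]:
        d=px2z(t,*g(*p),z)[:2]-ax;print(p,d.round(4),np.hypot(*d).round(4),np.degrees(np.arctan2(d[1],d[0])).round(1))
E
python3 - <<'E'
from m import *
ang('t1.png',(380,160),[(517,211),(466,347),(330,296)])
ang('t2.png',(357,177),[(501,186),(489,331),(344,319)])
E
```

```text
(380, 160) [0.0554 0.0233] 0.0601 22.8
(517, 211) [ 0.0226 -0.055 ] 0.0595 -67.7
(466, 347) [-0.0553 -0.0234] 0.0601 -157.1
(330, 296) [-0.0243  0.054 ] 0.0592 114.2
(357, 177) [0.0456 0.037 ] 0.0587 39.1
(501, 186) [ 0.0373 -0.0462] 0.0594 -51.1
(489, 331) [-0.0464 -0.0369] 0.0593 -141.6
(344, 319) [-0.0377  0.0462] 0.0597 129.2
```

One stroke done: the plate is at (357,177) in the zoomed picture, now at 39°. That's 45° = 2 teeth short of the punch at ≈84–86°. Stroking back.

Request:
step_arm([
  [[0, 0.006, -0.28, 0, 0.68], [0, 0.006, -0.23, 0, 0.68], [0, 0.006, -0.23, 0, 0.68], [0, 0.006, -0.23, 0, 0.68], [0, 0.006, -0.23, 0, 0.68], [0, 0.006, -0.23, 0, 0.68], [0, 0.006, -0.23, 0, 0.68], [0, 0.006, -0.23, 0, 0.68], [0, 0.006, -0.23, 0, 0.68], [0, 0, 0, 0, 0]],
])

```text
time: 5.87
eef_pos: [0.4692, 0.0417, 0.0854]
tcp_rot: [0.998, -0.055, -0.002, -0.0]
contact_force: [-8.8, -0.2, 12.4]
opening: 0.267
```

Request:
step_arm([
  [[0, 0, -0.07, 0, 0.15], [0, 0, -0.06, 0, 0], [0, 0, 0, 0, 0]],
])

```text
time: 6.12
eef_pos: [0.4696, 0.0451, 0.0854]
tcp_rot: [0.998, -0.061, -0.002, 0.001]
contact_force: [-9.9, -3.4, 13.0]
opening: 0.263
```

Request:
step_arm([
  [[0, 0.006, 0.25, 0, -0.68], [0, 0.006, 0.23, 0, -0.68], [0, 0.006, 0.23, 0, -0.68], [0, 0.006, 0.23, 0, -0.68], [0, 0.006, 0.23, 0, -0.68], [0, 0.006, 0.23, 0, -0.68], [0, 0.006, 0.23, 0, -0.68], [0, 0.006, 0.23, 0, -0.68], [0, 0.006, 0.23, 0, -0.68], [0, 0, 0, 0, 0]],
])

```text
time: 6.95
eef_pos: [0.4822, -0.0386, 0.0855]
tcp_rot: [0.979, 0.205, -0.001, 0.002]
contact_force: [-6.0, -5.4, 10.1]
opening: 0.266
```

Request:
step_arm([
  [[0, 0, 0.07, 0, -0.2], [0, 0, 0.07, 0, 0], [0, 0, 0.07, 0, 0], [0, 0, 0, 0, 0]],
])

```text
time: 7.28
eef_pos: [0.4823, -0.0388, 0.0852]
tcp_rot: [0.977, 0.212, -0.004, -0.007]
contact_force: [-14.2, 15.8, 20.7]
opening: 0.262
```

Run:
```python
from h import *
d=snap('top','t3.png');W=world(d)
img=cv2.imread('pics/t3.png')[130:360,180:470];cv2.imwrite('pics/t3z.png',cv2.resize(img,None,fx=2.6,fy=2.6,interpolation=cv2.INTER_CUBIC))
```

```text
(no output)
```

View pics/t3z.png

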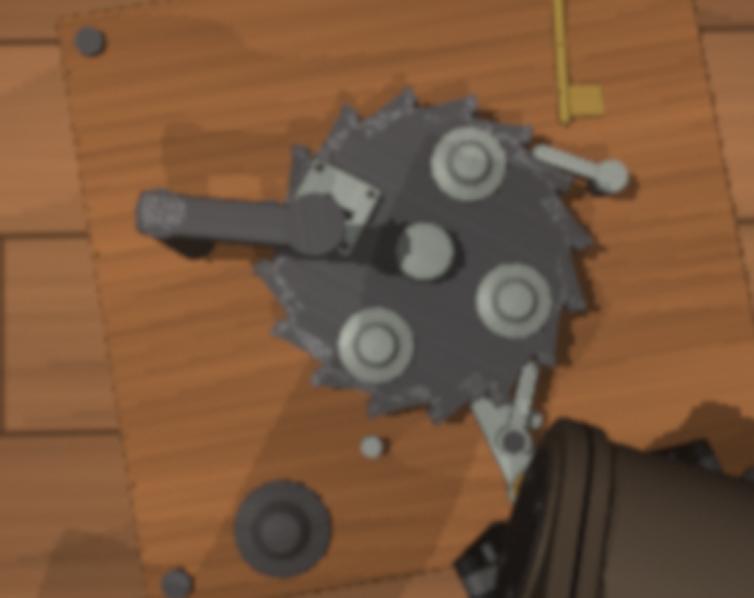

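The table has advanced exactly one tooth (rosettes now at (469,163), (515,300), (377,345)). The plate is partly under the arm head, with one stroke left.

Request:
step_arm([
  [[0, 0.006, -0.3, 0, 0.7], [0, 0.006, -0.23, 0, 0.68], [0, 0.006, -0.23, 0, 0.68], [0, 0.006, -0.23, 0, 0.68], [0, 0.006, -0.23, 0, 0.68], [0, 0.006, -0.23, 0, 0.68], [0, 0.006, -0.23, 0, 0.68], [0, 0.006, -0.23, 0, 0.68], [0, 0.006, -0.23, 0, 0.68], [0, 0, 0, 0, 0]],
])

```text
time: 8.17
eef_pos: [0.4693, 0.0411, 0.0853]
tcp_rot: [0.999, -0.054, -0.003, -0.0]
contact_force: [-10.5, 1.4, 14.9]
opening: 0.26
```

Request:
step_arm([
  [[0, 0, -0.07, 0, 0.15], [0, 0, -0.05, 0, 0], [0, 0, 0, 0, 0]],
])

```text
time: 8.42
eef_pos: [0.4697, 0.0449, 0.0853]
tcp_rot: [0.998, -0.06, -0.003, 0.0]
contact_force: [-11.7, 0.4, 15.9]
opening: 0.265
```

Request:
step_arm([
  [[0, 0.006, 0.25, 0, -0.68], [0, 0.006, 0.23, 0, -0.68], [0, 0.006, 0.23, 0, -0.68], [0, 0.006, 0.23, 0, -0.68], [0, 0.006, 0.23, 0, -0.68], [0, 0.006, 0.23, 0, -0.68], [0, 0.006, 0.23, 0, -0.68], [0, 0.006, 0.23, 0, -0.68], [0, 0.006, 0.23, 0, -0.68], [0, 0, 0, 0, 0]],
])

```text
time: 9.25
eef_pos: [0.4824, -0.0388, 0.0854]
tcp_rot: [0.978, 0.207, -0.002, 0.0]
contact_force: [-8.0, -2.5, 12.3]
opening: 0.27
```

Request:
step_arm([
  [[0, 0, 0.07, 0, -0.2], [0, 0, 0.07, 0, 0], [0, 0, 0.04, 0, 0], [0, 0, 0, 0, 0]],
])

```text
time: 9.58
eef_pos: [0.4823, -0.0388, 0.0852]
tcp_rot: [0.977, 0.213, -0.005, -0.007]
contact_force: [-16.3, 16.5, 21.6]
opening: 0.265
```

Run:
```python
from h import *
d=snap('top','t4.png');W=world(d)
img=cv2.imread('pics/t4.png')[130:360,180:470];cv2.imwrite('pics/t4z.png',cv2.resize(img,None,fx=2.6,fy=2.6,interpolation=cv2.INTER_CUBIC))
```

```text
(no output)
```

View pics/t4z.png

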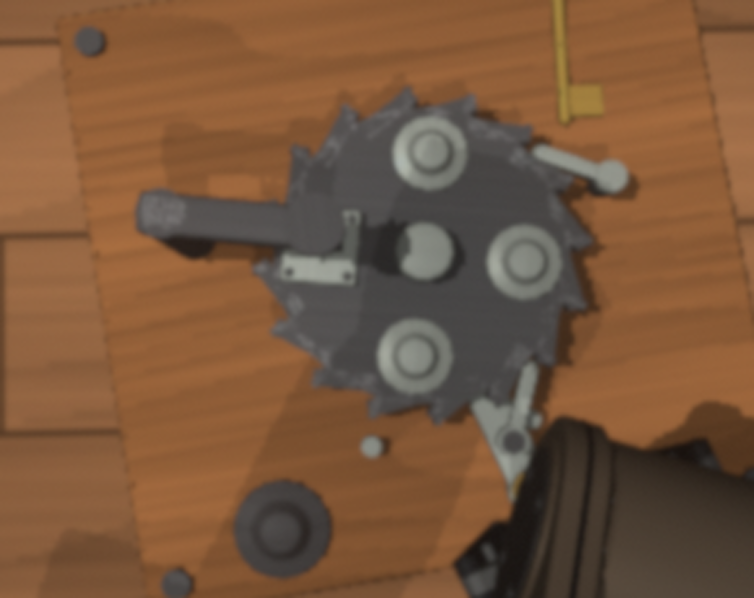

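Run:
```python
from m import *
ang('t4.png',(322,245),[(431,152),(524,261),(416,356)])
snap('scene','s4.png')
img=cv2.imread('pics/s4.png')[130:400,150:430];cv2.imwrite('pics/s4z.png',cv2.resize(img,None,fx=2.2,fy=2.2,interpolation=cv2.INTER_CUBIC))
```

```text
(322, 245) [0.006  0.0583] 0.0586 84.1
(431, 152) [ 0.058  -0.0062] 0.0583 -6.1
(524, 261) [-0.0065 -0.0582] 0.0586 -96.4
(416, 356) [-0.0598  0.0054] 0.0601 174.8
```

View pics/s4z.png

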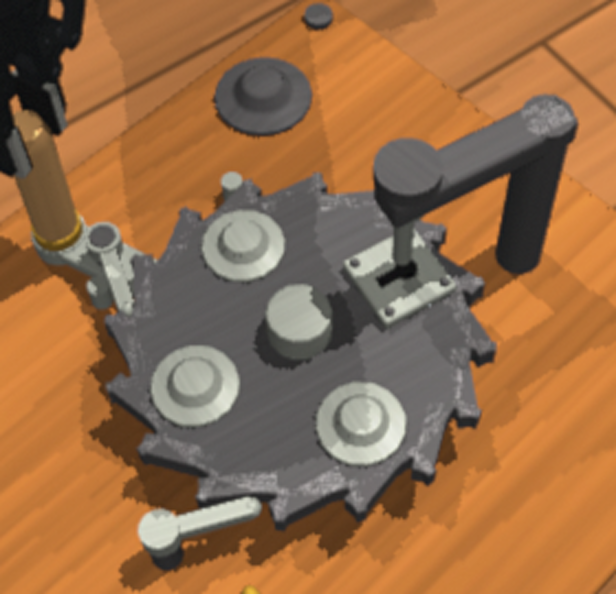

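The scene picture shows the punch's lower end at about (402,260), right over the plate's keyhole. I'll check that numerically, then relax the push and open.

Run:
```python
from m import *
s=ld('s4.png');ax=np.array([.6225,.0245])
for v in (258,262,266):
  d=px2z(s,150+402/2.2,130+v/2.2,.075)[:2]-ax;print(d,np.hypot(*d),np.degrees(np.arctan2(d[1],d[0])))
```

```text
[0.0063409  0.06009262] 0.06042623417427798 83.9765054218818
[0.00822195 0.05862193] 0.05919570391778819 82.0161305495812
[0.01009571 0.05715694] 0.05804170016041131 79.98308547480613
```

Request:
step_arm([
  [[0, 0, -0.1, 0, 0], [0, 0, 0, 0, 0], [1, 0, 0, 0, 0], [1, 0, 0, 0, 0], [1, 0, 0, 0, 0], [1, 0, 0, 0, 0], [1, 0, 0, 0, 0], [1, 0, 0, 0, 0]],
])

```text
time: 10.35
eef_pos: [0.4845, -0.0404, 0.0828]
tcp_rot: [0.977, 0.214, -0.0, 0.0]
contact_force: [-0.0, 0.3, 0.5]
opening: 0.998
```

Punch is at 84° by measurement (radius 60 mm) and the plate is at 84°. Gripper is open with no contact force, so I lift away.

Request:
step_arm([
  [[1, 0, 0, -0.5, 0], [1, 0, 0, -0.8, 0], [1, 0, 0, -0.8, 0], [1, 0, 0, -0.8, 0], [1, -0.5, 0, -0.5, 0], [1, -0.5, 0.5, 0, 0], [1, 0, 0.8, 0, 0], [1, 0, 0.8, 0, 0], [1, 0, 0.8, 0, 0], [1, 0, 0, 0, 0]],
])

```text
time: 11.18
eef_pos: [0.4981, -0.1668, 0.2189]
tcp_rot: [0.977, 0.212, 0.0, 0.001]
contact_force: [-1.1, -0.9, -0.4]
opening: 1.003
```

Run:
```python
from m import *
s=get_state();print(s['time'],s['eef_pos'],s['contact_force'])
snap('top','t5.png');snap('scene','s5.png')
a=cv2.imread('pics/t5.png')[130:360,180:470];b=cv2.imread('pics/s5.png')[130:400,150:430]
cv2.imwrite('pics/z5.png',np.hstack([cv2.resize(a,(400,317)),cv2.resize(b,(400,317))]))
cv2.imwrite('pics/t5z.png',cv2.resize(a,None,fx=2.6,fy=2.6,interpolation=cv2.INTER_CUBIC))
```

```text
11.1833 [ 0.49806279 -0.16684415  0.21893636] [-1.07036104 -0.85437582 -0.36801589]
```

View pics/z5.png

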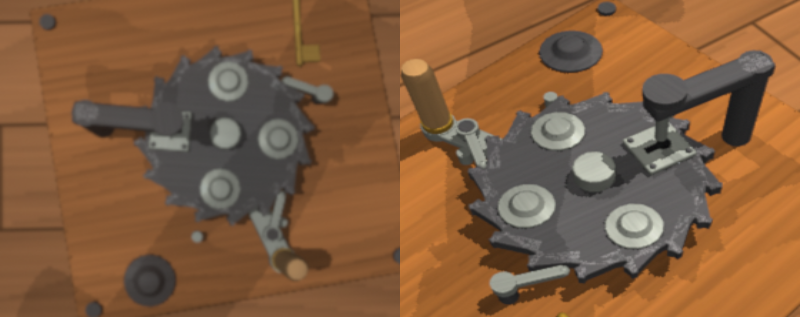

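The picture shows the table unchanged, with the plate under the punch (right half, (660,145)). The handle is free at the right stop, and the gripper is clear.

```bash
python3 -c "
from plant import *
print(sign_off())"
```

```text
the job is handed in; nothing more can be done
None
```

The square lock plate now stands under the punch, and I handed the job in at about 11.3 s of the 54 s allowed. I gripped the wooden handle, took it to the left stop, and made three full strokes to the right stop, each felt as a rise in force. The first stroke turned the table about 16°, because it started between teeth. The next two turned it one tooth each. I then eased the push, let go and lifted clear.

**Last checks:**
- **Plate position:** the plate measured 84° round the table's axis. The punch tip measured about 80 to 84° at 58–60 mm out, depending on which pixel row I took as its lower end. The best match to the stated 60 mm is 84°.
- **Disagreement:** estimates from the punch arm's head on the first pictures were rougher, at 86 to 89.5°. The nearest other tooth positions would be about 22° away.
- **After letting go:** the pictures showed the table unmoved, the handle at the right stop and the gripper clear. The measured force was within about 1.5 N of zero.
- **Forces:** the highest wrist force reading was about 32 N, pressing against the right stop. About 22 N of it was vertical. I only read the force at the end of each move, so brief peaks in between would not show.

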